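Stack the notched polish tin on its keyed base tin

TASK

Stack the green shoe-polish tin on the blue base tin: turn it so that the notch in its edge slips down over the white key, and lower it in by its handle until it lies flat and fully home, without dropping it. Then let go. Leave the plain grey tin and the glass jar where they stand.

Things in the scene. Friction and masses are not known exactly. Their poses are not given: they have to be found in the camera images.
- green_tin: Loose round green tin, 136 mm across, 30 mm high, 0.3 kg. Origin: centre of its underside, z up. On its +x side a wedge-shaped notch is cut through its full height, from the rim in to 44 mm from the axis, 25 degrees either side of +x. Handle: black upright plate on the middle of its top, 70 mm long along x, 12 mm thick along y, from 29 to 65 mm above the underside; pinch it from above.
- base: Blue round base tin, 170 mm across, fixed. Origin: centre of its underside, on the board, z up. Its top is a recess, 160 mm wide, floor at z 45 mm, rim at 53 mm. On its +x side a white key, 20 mm wide along y, stands 56 to 82 mm from the axis, top at z 66 mm. Home: the green tin's underside on the recess floor, key in its notch, both +x axes pointing the same way (play about 12 mm).
- grey_tin: Bystander: loose plain grey round tin without a notch, 136 mm across and 30 mm high, with the same black handle as the green one. Origin: centre of its underside, z up. It and the green tin stand left and right of the base, either way round.
- jar: Bystander: loose upright glass jar with a clamp lid, 84 mm across, 108 mm high. Origin: centre of its underside, z up.
Not all that is in view belongs to the job. Of the things that look like the green_tin, the smallest one is meant.

How it is judged:
By the outcome, as a careful person would: the job done as asked, in the order asked, and still so for the second after the job is handed in, with the robot touching nothing.
It also fails if it takes over 40 s, if anything falls off the work surface, if the arm or the gripper's body presses on something with over 40 N, if the wrist force passes 120 N, or if a joint passes its speed limit or range.

ROBOT

A 6-joint arm with a two-finger parallel gripper is mounted at the origin on the work surface. World frame = base frame: x ahead of the robot, y to its left, z up, the work surface at z = 0. Lengths are in m, angles in rad, forces in N, time in s.
With the tool pointing down it reaches from about 0.35 to 0.875 m from the base axis. Payload 4.2 kg.
Tool frame: the origin (TCP) lies at the centre of the arm's flange, where the gripper is bolted on; the fingertips stand 182 mm ahead of it and the grasp point (between the pads) lies 164 mm ahead of it; x points along the fingers, z is the direction in which the jaws open and shut, and the axes are right-handed (so a half turn about x gives the same grasp; the last joint's range is limited). The gripper opens to 87 mm and grips with 3 to 60 N. Pads are 19 mm wide; open, the fingers measure 117 mm over their backs; the gripper's body (75 mm by 190 mm) begins 51 mm behind the grasp point.
Start: joints at [-1.039, 0.385, 0.008, 0, -1.194, -0.259], TCP at [0.168, -0.602, 0.405] pointing down, gripper open.
Joint ranges: [-3.14, 3.14], [-1.21, 2.06], [-1.07, 1.41], [-3.16, 2.05], [-2.99, -0.16], [-3.1, 3.1]. Speed limits (rad/s): [2.79, 2.79, 3.14, 3.14, 3.14, 3.14].

INTERFACE

Orientations are given as [roll, pitch, yaw] about the fixed x, y, z axes, in that order (R = Rz(yaw) Ry(pitch) Rx(roll)).
In Python, from station import r gives the robot as it stands.
- The arm moves only by the tool play_rows, never from a script. Its argument "increments" is a list of rows, each an object of numbers: "tx", "ty", "tz": the shift along the world's x, y, z normalised to -1 to 1, where 1 is 30 cm; "ax", "ay", "az": the turn, a rotation vector about the world's x, y, z normalised to -1 to 1, where 1 is 60 degrees. In form: [{"tx": .., "ty": .., "tz": .., "ax": .., "ay": .., "az": ..}, ...]. A call has exactly 8 rows; each row is the pose to reach, as a shift and turn from the pose commanded when the call began; what a row does not reach only later rows make up. A row lasts 1/8 s, in which the tool goes at most 62.5 mm and 10.7 degrees, less where a joint would pass 70% of its speed; a pose out of reach is approached as far as the arm can. A call with a number of a shift or a turn outside -1 to 1 is refused whole. A call with a gripper value outside its range is refused whole. "fingers" is the opening, from 0 (shut) to 1 (fully open), set as the call begins (left out, the last holds). The fingers move at their own pace and stop on an object; the grip force is fixed at half the most. Time passes only in rows, so rows that repeat a pose let the fingers close, or fill a call up. It gives the time, the measured TCP pose, the force and the opening at its end, in the units of the state.
- r.observe(): the state, without advancing time (a new reading comes with each control period).
- r.capture(name): name is "side" or "top"; returns the picture (400x640x3 uint8, red, green, blue); there is no depth.
- r.camera_params(name): a dict with "fx", "fy", "cx", "cy" (pixels), "R" (3x3) and "t" (3): a world point X has camera coordinates R X + t. Camera axes: x right, y down, z forward; pixel columns grow to the right and rows downward; lengths in m; the calibration is good to about 2 mm. A picture is of the moment at which its call begins. camera_params takes no time and is no camera call.
- r.close_job(): hands the job in, once; it reports no verdict.
Trained networks look in the newest picture that a camera, given by its name, has taken for a name from the list of things; names that differ only in an ending like _2 or _b are one class to them, and where a whole thing is asked for, a point or a joint stands for the part that bears it (a point fixed in the world has none). Each returns a list of dicts, best first, with "conf" (0 to 1); they miss things now and then, are a little off and sometimes report something else, mostly with a low value. They report only what shows in the picture. A call takes as long as a camera call. They do not tell look-alikes from the thing itself.
- r.find_in(camera, thing): "xyz" ([x, y, z] in m, in the coordinates of the camera as it stood for that picture, good to about 4 mm: the middle of the surface that is visible of it).
- r.tip_of(camera, thing): "xyz" ([x, y, z] in m, in the coordinates of the camera as it stood for that picture, good to about 4 mm: a listed point, or the origin of a listed thing).
The state is a dict: "t": time; "joints": joint angles; "qvel": joint speeds; "joint_torque": joint torques, N m; "position": TCP position; "orientation": TCP orientation; "wrist_force": force on the tool from outside, world axes, zero at the start; "ft_torque": the same for the moment, N m; "width": finger opening in m.
Only numpy, scipy, OpenCV 4.12 (cv2) and the standard library are available. Lean on these libraries where they do the work, as an engineer would, in place of code of your own. Each camera call takes 0.05 s, during which the arm holds its last target.

## Working session

There is one attempt and no reset: what is moved stays moved. The work goes in short steps, Python scripts to look and compute and a tool call to move; the robot and the scene stay as the last step left them, time stands still between calls to the robot, and variables do not carry over. Pictures are saved under pics/ and viewed, and the job is handed in when it is done.

Besides the shell and the picture viewer there is one more tool, called after "Request:" as name(argument=value, ...), one argument or row to a line, values as JSON. play_rows: Moves the arm, as the interface text tells. Its arguments: {"type":"object","properties":{"increments":{"type":"array"},"fingers":{"type":"number"}},"required":["increments"]}

```bash
mkdir -p pics; ls; cat > h.py <<'E'
from station import r
import numpy as np, cv2
def w(cam,x):
    p=r.camera_params(cam); return np.array(p["R"]).T@(np.array(x)-np.array(p["t"]))
def snap(cam,name):
    im=r.capture(cam); cv2.imwrite(f"pics/{name}.png",cv2.cvtColor(im,cv2.COLOR_RGB2BGR)); return im
def px2w(cam,u,v,z):
    p=r.camera_params(cam);R=np.array(p["R"]);t=np.array(p["t"])
    d=R.T@np.array([(u-p["cx"])/p["fx"],(v-p["cy"])/p["fy"],1]);o=-R.T@t
    return o+d*(z-o[2])/d[2]
def proj(cam,X):
    p=r.camera_params(cam);c=np.array(p["R"])@np.array(X)+np.array(p["t"])
    return np.array([p["fx"]*c[0]/c[2]+p["cx"],p["fy"]*c[1]/c[2]+p["cy"]])
E
python3 - <<'E'
from h import *
print(r.observe())
for c in ["top","side"]:
    snap(c,c+"0")
    for th in ["green_tin","base","grey_tin","jar"]:
        for f in (r.find_in,r.tip_of):
            print(c,th,f.__name__,[(np.round(w(c,d["xyz"]),3).tolist(),round(d["conf"],2)) for d in f(c,th)])
print(r.observe()["t"])
E
```

```text
pics
{'t': 0.0, 'joints': array([-1.03939998e+00,  3.85558476e-01,  6.60796120e-03, -5.11889012e-04,
       -1.19400090e+00, -2.58592821e-01]), 'qvel': array([ 0.00028102, -0.00152754, -0.00135541, -0.00029039,  0.0013617 ,
        0.00068061]), 'joint_torque': array([ 3.82644548e-04, -3.90662420e+01,  1.87406248e+01,  4.21982288e+00,
        1.09453057e-02, -2.03819441e-04]), 'position': array([ 0.16836824, -0.60167459,  0.4036491 ]), 'orientation': array([0.04140352, 1.56858935, 1.88481452]), 'wrist_force': array([-0.22006163,  0.20887103, -0.24717091]), 'ft_torque': array([0.03070075, 0.01069408, 0.04592177]), 'width': 0.0868281271950777}
top green_tin call [([0.381, -0.077, 0.041], 0.83), ([0.537, -0.444, 0.042], 0.75), ([0.451, -0.263, 0.029], 0.63)]
top green_tin call [([0.544, -0.461, 0.002], 0.77), ([0.45, -0.265, -0.003], 0.7), ([0.373, -0.079, -0.003], 0.56), ([0.626, 0.015, 0.003], 0.29)]
top base call [([0.629, 0.018, 0.045], 0.84)]
top base call [([0.628, 0.015, 0.002], 0.82)]
top grey_tin call [([0.513, 0.308, 0.029], 0.79)]
top grey_tin call [([0.513, 0.309, -0.001], 0.61)]
top jar call [([0.676, 0.259, 0.103], 0.66)]
top jar call [([0.681, 0.267, -0.003], 0.69)]
side green_tin call [([0.524, -0.429, 0.034], 0.94), ([0.442, -0.243, 0.035], 0.85), ([0.363, -0.062, 0.038], 0.75)]
side green_tin call [([0.374, -0.077, -0.001], 0.92), ([0.544, -0.459, -0.0], 0.69)]
side base call [([0.611, 0.024, 0.045], 0.96)]
side base call [([0.627, 0.014, -0.002], 0.82)]
side grey_tin call [([0.501, 0.317, 0.027], 0.76), ([0.664, 0.28, 0.079], 0.42)]
side grey_tin call [([0.507, 0.311, -0.004], 0.94)]
side jar call [([0.663, 0.285, 0.081], 0.71)]
side jar call [([0.685, 0.268, 0.001], 0.56)]
0.9
```

View pics/top0.png

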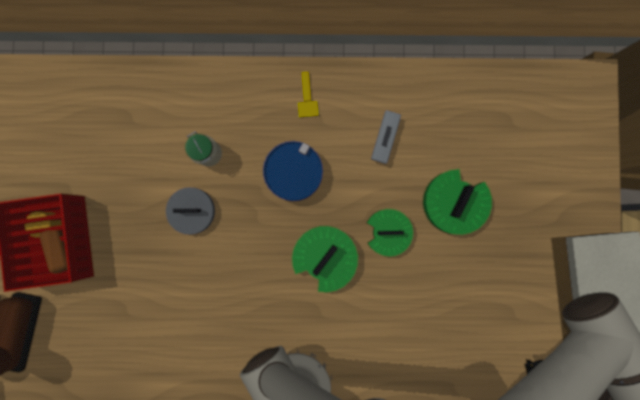

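View pics/side0.png

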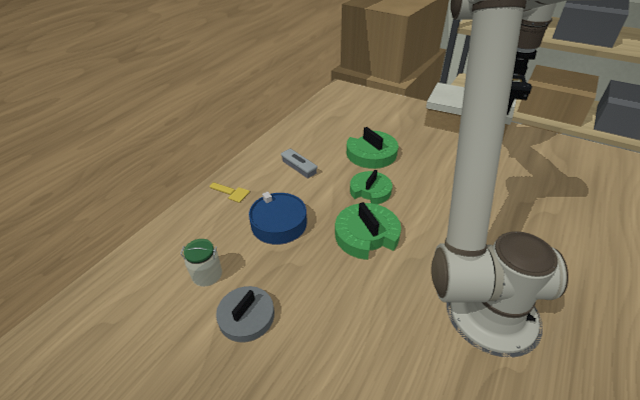

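The smallest green tin is at top (391,233), with its notch facing left, towards about (370,240). The base is at (293,171), with its key at (305,149). Next I measure both precisely.

```bash
cat > m.py <<'E'
from h import *
from scipy.optimize import least_squares
im=cv2.imread("pics/top0.png");hsv=cv2.cvtColor(im,cv2.COLOR_BGR2HSV)
n,l,s,c=cv2.connectedComponentsWithStats(cv2.inRange(hsv,(50,100,40),(75,255,255)))
for i in range(1,n):
    if s[i][4]>150: print(i,s[i],c[i])
# small one: model-fit mask
big=cv2.resize(im[200:270,350:430],None,fx=8,fy=8,interpolation=cv2.INTER_CUBIC);cv2.imwrite("pics/g.png",big)
big=cv2.resize(im[130:212,250:340],None,fx=7,fy=7,interpolation=cv2.INTER_CUBIC);cv2.imwrite("pics/b.png",big)
print(r.camera_params("top"))
# handle of small tin: dark pixels in top (z=0.065)
m=(im.max(2)<60).astype(np.uint8); m[:205]=0;m[262:]=0;m[:,:365]=0;m[:,418:]=0
v,u=np.nonzero(m); P=np.array([px2w("top",a,b,.065)[:2] for a,b in zip(u,v)])
C=P.mean(0);U,S,V=np.linalg.svd(P-C);print("handle",C,np.degrees(np.arctan2(V[0,1],V[0,0])),len(P))
# key
b=im[130:212,250:340]; m=(b.min(2)>120).astype(np.uint8); v,u=np.nonzero(m)
print(len(v),u.min()+250,u.max()+250,v.min()+130,v.max()+130)
print("key",px2w("top",u.mean()+250,v.mean()+130,.066))
m=cv2.inRange(hsv,(100,120,30),(130,255,255));m[:130]=0;m[212:]=0;m[:,:250]=0;m[:,340:]=0
ct=max(cv2.findContours(m,0,1)[0],key=cv2.contourArea);e=cv2.fitEllipse(cv2.convexHull(ct));print(e)
print("base",px2w("top",*e[0],.053), )
E
python3 m.py
```

```text
1 [187 135  25  25 414] [198.90338164 147.352657  ]
2 [ 424  170   68   65 2929] [456.04370092 203.83134175]
3 [ 368  209   45   47 1585] [390.30599369 232.11608833]
4 [ 292  226   66   66 2958] [326.1352265  256.73360379]
{'fx': 397.5586666626203, 'fy': 397.5586666626203, 'cx': 316.9990251396556, 'cy': 201.8679407817307, 'R': array([[ 0.00955793, -0.9999538 , -0.00102335],
       [-0.99913981, -0.00950885, -0.04036355],
       [ 0.04035196,  0.00140826, -0.99918454]]), 't': array([-0.06118193,  0.5372849 ,  1.14891489])}
handle [ 0.45259246 -0.26099064] -89.64205148499586 101
41 300 307 144 151
key [ 0.68647981 -0.01748826  0.066     ]
((292.7412109375, 170.80142211914062), (56.8762321472168, 57.65945053100586), 142.56626892089844)
base [0.62316497 0.01312808 0.053     ]
```

```bash
sleep 1; ls pics
```

```text
b.png
g.png
side0.png
top0.png
```

View pics/g.png

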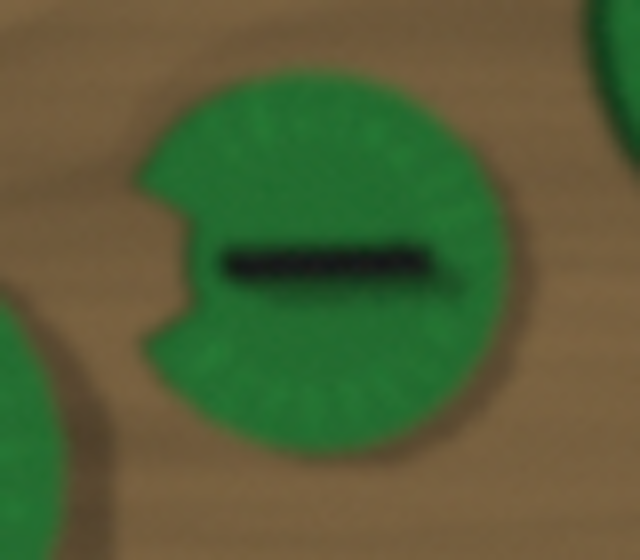

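View pics/b.png

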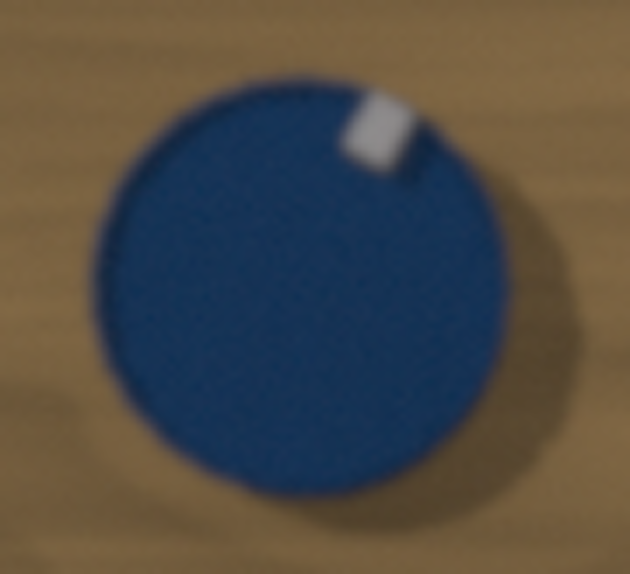

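```bash
cat > fit.py <<'E'
from h import *
from scipy.optimize import minimize
P=r.camera_params("top");R=np.array(P["R"]);T=np.array(P["t"])
def pj(X):
    c=X@R.T+T; return np.stack([P["fx"]*c[:,0]/c[:,2]+P["cx"],P["fy"]*c[:,1]/c[:,2]+P["cy"]],1)
def place(p,xy,z):
    c,s=np.cos(p[2]),np.sin(p[2]); xy=np.array(xy)
    return np.c_[p[0]+c*xy[:,0]-s*xy[:,1],p[1]+s*xy[:,0]+c*xy[:,1],np.full(len(xy),z)]
S=8
def fill(roi,polys):
    u0,v0,u1,v1=roi;m=np.zeros(((v1-v0)*S,(u1-u0)*S),np.uint8)
    for q in polys: cv2.fillPoly(m,[np.round((q-[u0-.5,v0-.5])*S-.5).astype(np.int32)],255)
    return cv2.GaussianBlur(cv2.resize(m,(u1-u0,v1-v0),interpolation=cv2.INTER_AREA).astype(float)/255,(0,0),.8)
def notched(n=80):
    a=np.radians(25);A=np.linspace(a,2*np.pi-a,n);o=.068*np.c_[np.cos(A),np.sin(A)]
    B=np.linspace(-a,a,9);return np.r_[o,.044*np.c_[np.cos(B),np.sin(B)]]
def walls(p,xy,z0,z1):
    a=pj(place(p,xy,z0));b=pj(place(p,xy,z1));n=len(xy)
    return [a,b]+[np.array([a[i],a[(i+1)%n],b[(i+1)%n],b[i]]) for i in range(n)]
def box(x0,x1,w): return [[x0,-w],[x1,-w],[x1,w],[x0,w]]
def run(cost,p0):
    b=None
    for k in range(6):
        x0=np.array(p0)+np.random.RandomState(k).randn(3)*[.003,.003,.05]
        sx=x0+np.r_[np.zeros((1,3)),np.diag([.006,.006,.1])]
        q=minimize(cost,x0,method="Nelder-Mead",options=dict(initial_simplex=sx,xatol=1e-5,fatol=1e-6))
        if b is None or q.fun<b.fun:b=q
    return b.x,b.fun
def cir(rr): 
    A=np.linspace(0,2*np.pi,80,endpoint=False);return rr*np.c_[np.cos(A),np.sin(A)]
def soft(x,a,b): return np.clip((x-a)/(b-a),0,1)
def fit_tin(im,roi,p0,z):
    u0,v0,u1,v1=roi;c=im[v0:v1,u0:u1].astype(float)
    g=soft(c[...,1]-c[...,2],0,70*0+40); dark=1-soft(c.max(2),30,90)
    def cost(p):
        h=fill(roi,walls(p,box(-.035,.035,.006),z+.03,z+.065))
        m=fill(roi,walls(p,notched(),z,z+.03))
        return np.mean((np.clip(m-h,0,1)-g)**2)+np.mean((h-dark)**2)
    return run(cost,p0)
def fit_base(im,roi,p0):
    u0,v0,u1,v1=roi;c=im[v0:v1,u0:u1].astype(float)
    b=soft(c[...,0]-c[...,2],-10,45); wh=soft(c.min(2),70,140)
    def cost(p):
        k=fill(roi,[pj(place(p,box(.056,.082,.010),.066))])
        m=fill(roi,walls(p,cir(.085),0,.053))
        return np.mean((np.clip(m-k,0,1)-b)**2)+np.mean((k-wh)**2)
    return run(cost,p0)
if __name__=="__main__":
    im=cv2.imread("pics/top0.png")
    print(fit_tin(im,(350,200,430,268),[.45,-.265,1.57],0))
    print(fit_base(im,(250,130,345,212),[.627,.015,-.45]))
E
python3 fit.py
```

```text
(array([ 0.45178695, -0.26351011,  1.59049427]), np.float64(0.05952875954601817))
(array([ 0.62455726,  0.01322419, -0.47154768]), np.float64(0.010575956931127306))
```

```bash
python3 - <<'E'
from h import *
from scipy.spatial.transform import Rotation as Q
o=r.observe();m=Q.from_euler("xyz",o["orientation"]).as_matrix();print(np.round(m,3));print("z-axis yaw",np.degrees(np.arctan2(m[1,2],m[0,2])))
E
```

```text
[[ 0.    -0.963 -0.269]
 [-0.    -0.269  0.963]
 [-1.    -0.    -0.   ]]
z-axis yaw 105.63038554557608
```

Request:
play_rows(
  increments=[
    {"tx":0.06,"ty":0.06,"tz":0,"ax":0,"ay":0,"az":0.06},
    {"tx":0.18,"ty":0.19,"tz":0,"ax":0,"ay":0,"az":0.2},
    {"tx":0.32,"ty":0.34,"tz":0,"ax":0,"ay":0,"az":0.36},
    {"tx":0.47,"ty":0.5,"tz":0,"ax":0,"ay":0,"az":0.53},
    {"tx":0.62,"ty":0.66,"tz":-0.05,"ax":0,"ay":0,"az":0.7},
    {"tx":0.76,"ty":0.81,"tz":-0.12,"ax":0,"ay":0,"az":0.85},
    {"tx":0.88,"ty":0.94,"tz":-0.18,"ax":0,"ay":0,"az":0.95},
    {"tx":0.94,"ty":1,"tz":-0.2,"ax":0,"ay":0,"az":1},
  ],
  fingers=1,
)

```text
t: 1.9
position: [0.4518, -0.2996, 0.3437]
orientation: [-0.229, 1.569, 2.666]
wrist_force: [-0.4, -0.6, 0.3]
width: 0.087
```

Request:
play_rows(
  increments=[
    {"tx":0,"ty":0.03,"tz":-0.02,"ax":0,"ay":0,"az":0.06},
    {"tx":0,"ty":0.07,"tz":-0.06,"ax":0,"ay":0,"az":0.14},
    {"tx":0,"ty":0.1,"tz":-0.11,"ax":0,"ay":0,"az":0.21},
    {"tx":0,"ty":0.12,"tz":-0.16,"ax":0,"ay":0,"az":0.25},
    {"tx":0,"ty":0.12,"tz":-0.2,"ax":0,"ay":0,"az":0.25},
    {"tx":0,"ty":0.12,"tz":-0.22,"ax":0,"ay":0,"az":0.25},
    {"tx":0,"ty":0.12,"tz":-0.23,"ax":0,"ay":0,"az":0.25},
    {"tx":0,"ty":0.12,"tz":-0.23,"ax":0,"ay":0,"az":0.25},
  ],
)

```text
t: 2.9
position: [0.4505, -0.2661, 0.2758]
orientation: [2.578, 1.571, -0.553]
wrist_force: [-0.4, 0.4, 0.2]
width: 0.0873
```

```bash
python3 - <<'E'
from h import *
from scipy.spatial.transform import Rotation as Q
a=snap("side","s1");b=snap("top","t1")
cv2.imwrite("pics/st1.png",np.vstack([cv2.resize(cv2.cvtColor(a[100:300,260:500],cv2.COLOR_RGB2BGR),None,fx=2,fy=2)[:300],cv2.resize(cv2.cvtColor(b[170:300,280:520],cv2.COLOR_RGB2BGR),None,fx=2,fy=2)]))
o=r.observe();m=Q.from_euler("xyz",o["orientation"]).as_matrix();print(np.degrees(np.arctan2(m[1,2],m[0,2])),o["joints"],o["position"])
E
```

```text
-179.38393109888793 [-2.23019389e-01  3.48496501e-01 -4.13377348e-01  1.54757235e-04
 -8.08042178e-01  2.33664815e-01] [ 0.45053635 -0.26605037  0.27613876]
```

View pics/st1.png

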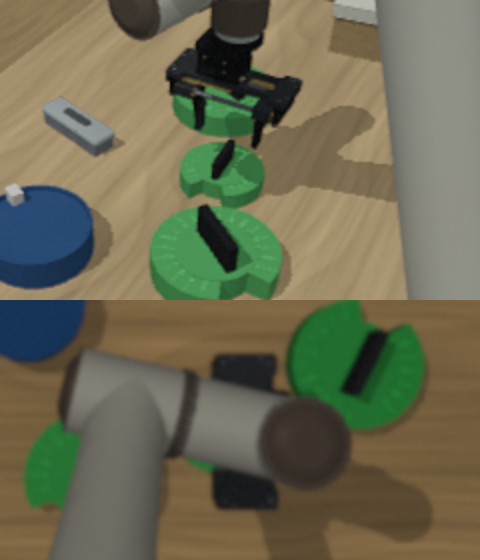

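The side view shows the jaws lined up along world x over the small tin's handle, and the handle sits near crop (223,158). I'm descending to grip it.

Request:
play_rows(
  increments=[
    {"tx":0.003,"ty":0.008,"tz":-0.02},
    {"tx":0.003,"ty":0.008,"tz":-0.06},
    {"tx":0.003,"ty":0.008,"tz":-0.1},
    {"tx":0.003,"ty":0.008,"tz":-0.14},
    {"tx":0.003,"ty":0.008,"tz":-0.17},
    {"tx":0.003,"ty":0.008,"tz":-0.19},
    {"tx":0.003,"ty":0.008,"tz":-0.2},
    {"tx":0.003,"ty":0.008,"tz":-0.2},
  ],
)

```text
invalid input
```

```bash
python3 - <<'E'
from h import *
a=snap("side","s2")
cv2.imwrite("pics/s2c.png",cv2.resize(cv2.cvtColor(a[100:260,300:460],cv2.COLOR_RGB2BGR),None,fx=3,fy=3))
E
```

```text
(no output)
```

View pics/s2c.png

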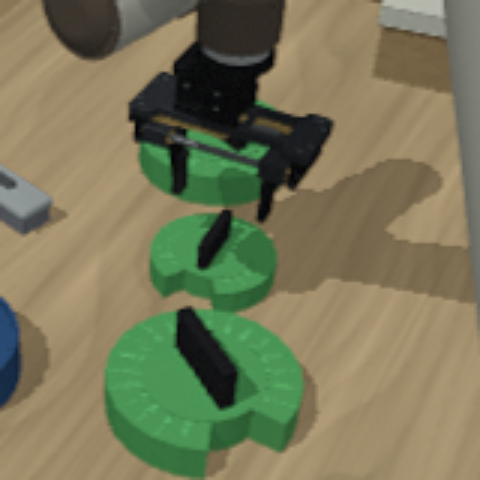

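All six keys are required in each row, so that call was refused. I'm resending it.

Request:
play_rows(
  increments=[
    {"tx":0.003,"ty":0.008,"tz":-0.02,"ax":0,"ay":0,"az":0},
    {"tx":0.003,"ty":0.008,"tz":-0.06,"ax":0,"ay":0,"az":0},
    {"tx":0.003,"ty":0.008,"tz":-0.1,"ax":0,"ay":0,"az":0},
    {"tx":0.003,"ty":0.008,"tz":-0.14,"ax":0,"ay":0,"az":0},
    {"tx":0.003,"ty":0.008,"tz":-0.17,"ax":0,"ay":0,"az":0},
    {"tx":0.003,"ty":0.008,"tz":-0.19,"ax":0,"ay":0,"az":0},
    {"tx":0.003,"ty":0.008,"tz":-0.2,"ax":0,"ay":0,"az":0},
    {"tx":0.003,"ty":0.008,"tz":-0.2,"ax":0,"ay":0,"az":0},
  ],
)

```text
t: 4.05
position: [0.4514, -0.2635, 0.2157]
orientation: [2.228, 1.571, -0.903]
wrist_force: [0.7, 0.7, -0.4]
width: 0.087
```

```bash
python3 - <<'E'
from h import *
a=snap("side","s3")
cv2.imwrite("pics/s3c.png",cv2.resize(cv2.cvtColor(a[100:260,300:460],cv2.COLOR_RGB2BGR),None,fx=3,fy=3))
E
```

```text
(no output)
```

View pics/s3c.png

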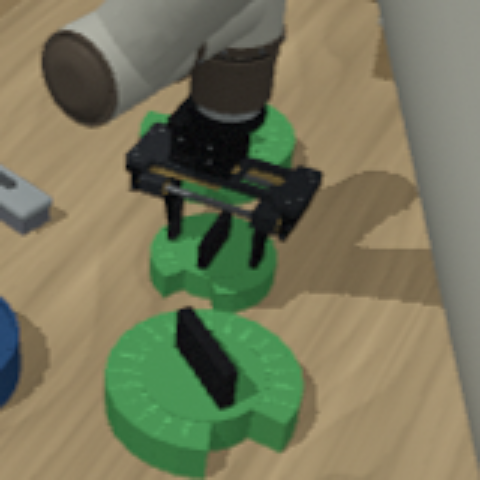

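The fingers straddle the handle, which is at crop (213,240), so I'm closing them.

Request:
play_rows(
  increments=[
    {"tx":0,"ty":0,"tz":0,"ax":0,"ay":0,"az":0},
    {"tx":0,"ty":0,"tz":0,"ax":0,"ay":0,"az":0},
    {"tx":0,"ty":0,"tz":0,"ax":0,"ay":0,"az":0},
    {"tx":0,"ty":0,"tz":0,"ax":0,"ay":0,"az":0},
    {"tx":0,"ty":0,"tz":0,"ax":0,"ay":0,"az":0},
    {"tx":0,"ty":0,"tz":0,"ax":0,"ay":0,"az":0},
    {"tx":0,"ty":0,"tz":0,"ax":0,"ay":0,"az":0},
    {"tx":0,"ty":0,"tz":0,"ax":0,"ay":0,"az":0},
  ],
  fingers=0,
)

```text
t: 5.1
position: [0.4513, -0.2635, 0.2157]
orientation: [-0.121, 1.571, 3.032]
wrist_force: [-0.6, 1.2, -0.1]
width: 0.0152
```

Request:
play_rows(
  increments=[
    {"tx":0,"ty":0,"tz":0,"ax":0,"ay":0,"az":0},
    {"tx":0,"ty":0,"tz":0,"ax":0,"ay":0,"az":0},
    {"tx":0,"ty":0,"tz":0.03,"ax":0,"ay":0,"az":0},
    {"tx":0,"ty":0,"tz":0.1,"ax":0,"ay":0,"az":0},
    {"tx":0,"ty":0,"tz":0.2,"ax":0,"ay":0,"az":0},
    {"tx":0,"ty":0,"tz":0.32,"ax":0,"ay":0,"az":0},
    {"tx":0,"ty":0,"tz":0.42,"ax":0,"ay":0,"az":0},
    {"tx":0,"ty":0,"tz":0.45,"ax":0,"ay":0,"az":0},
  ],
  fingers=0,
)

```text
t: 6.1
position: [0.4512, -0.2634, 0.3526]
orientation: [2.965, 1.568, -0.166]
wrist_force: [-0.5, 1.3, -3.9]
width: 0.0115
```

```bash
python3 - <<'E'
from h import *
a=snap("side","s4");print(r.observe()["width"])
cv2.imwrite("pics/s4c.png",cv2.resize(cv2.cvtColor(a[40:260,280:480],cv2.COLOR_RGB2BGR),None,fx=2.5,fy=2.5))
E
```

```text
0.01211905634027032
```

View pics/s4c.png

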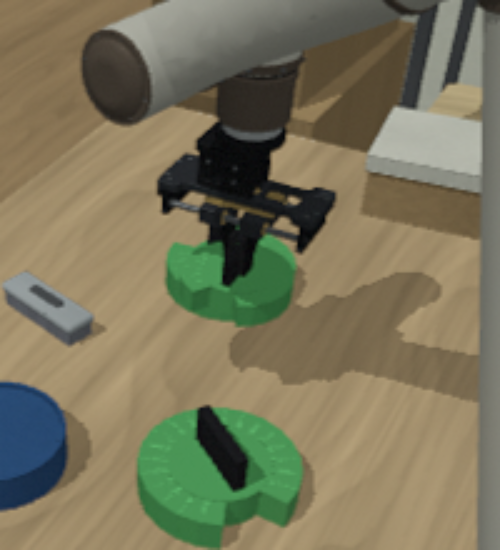

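The small tin is lifted level and the gripper reads 12 mm across the handle. I'm carrying and turning it towards the base, in two calls.

Request:
play_rows(
  increments=[
    {"tx":0.01,"ty":0.02,"tz":0,"ax":0,"ay":0,"az":-0.04},
    {"tx":0.04,"ty":0.06,"tz":0,"ax":0,"ay":0,"az":-0.14},
    {"tx":0.08,"ty":0.13,"tz":0,"ax":0,"ay":0,"az":-0.27},
    {"tx":0.13,"ty":0.21,"tz":0,"ax":0,"ay":0,"az":-0.41},
    {"tx":0.18,"ty":0.29,"tz":0,"ax":0,"ay":0,"az":-0.55},
    {"tx":0.23,"ty":0.37,"tz":0,"ax":0,"ay":0,"az":-0.69},
    {"tx":0.28,"ty":0.45,"tz":0,"ax":0,"ay":0,"az":-0.83},
    {"tx":0.33,"ty":0.53,"tz":0,"ax":0,"ay":0,"az":-0.96},
  ],
  fingers=0,
)

```text
t: 7.15
position: [0.5501, -0.1036, 0.3486]
orientation: [0.917, 1.567, 3.059]
wrist_force: [0.6, 0.6, -2.8]
width: 0.0121
```

Request:
play_rows(
  increments=[
    {"tx":0.05,"ty":0.08,"tz":0,"ax":0,"ay":0,"az":-0.14},
    {"tx":0.1,"ty":0.16,"tz":0,"ax":0,"ay":0,"az":-0.28},
    {"tx":0.15,"ty":0.24,"tz":0,"ax":0,"ay":0,"az":-0.42},
    {"tx":0.19,"ty":0.31,"tz":0,"ax":0,"ay":0,"az":-0.56},
    {"tx":0.22,"ty":0.36,"tz":0,"ax":0,"ay":0,"az":-0.7},
    {"tx":0.24,"ty":0.385,"tz":0,"ax":0,"ay":0,"az":-0.84},
    {"tx":0.247,"ty":0.393,"tz":0,"ax":0,"ay":0,"az":-0.95},
    {"tx":0.247,"ty":0.393,"tz":0,"ax":0,"ay":0,"az":-1},
  ],
)

```text
t: 8.15
position: [0.6241, 0.0137, 0.348]
orientation: [2.141, 1.566, -3.044]
wrist_force: [-0.5, -0.2, -4.5]
width: 0.0119
```

```bash
cat > chk.py <<'E'
import sys
from h import *
from scipy.spatial.transform import Rotation as Q
n=sys.argv[1]
o=r.observe();m=Q.from_euler("xyz",o["orientation"]).as_matrix();y=np.degrees(np.arctan2(m[1,2],m[0,2]))
print("jaw yaw",y,"tin yaw",y-90,o["position"],o["joints"][5],o["width"],o["wrist_force"])
a=snap("side",n+"s");b=snap("top",n+"t")
f=lambda i,s:cv2.resize(cv2.cvtColor(i,cv2.COLOR_RGB2BGR),None,fx=s,fy=s)
cv2.imwrite(f"pics/{n}c.png",np.hstack([f(a[100:280,200:360],2.4),f(b[110:290,220:380],2.4)]))
E
python3 chk.py p5
```

```text
jaw yaw 62.90888195791685 tin yaw -27.091118042083153 [0.62409947 0.01374109 0.34801088] -2.323854372259332 0.011935817709184856 [-0.49956094 -0.19971663 -4.46557832]
```

View pics/p5c.png

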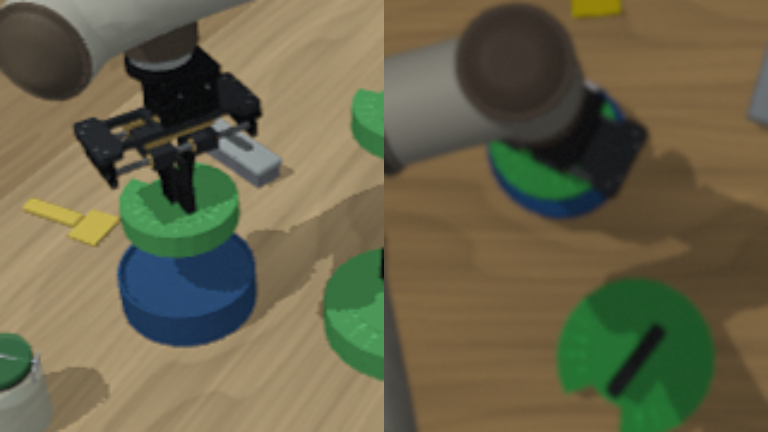

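Request:
play_rows(
  increments=[
    {"tx":0.003,"ty":0,"tz":-0.02,"ax":0,"ay":0,"az":0},
    {"tx":0.003,"ty":0,"tz":-0.06,"ax":0,"ay":0,"az":0},
    {"tx":0.003,"ty":0,"tz":-0.1,"ax":0,"ay":0,"az":0},
    {"tx":0.003,"ty":0,"tz":-0.14,"ax":0,"ay":0,"az":0},
    {"tx":0.003,"ty":0,"tz":-0.17,"ax":0,"ay":0,"az":0},
    {"tx":0.003,"ty":0,"tz":-0.19,"ax":0,"ay":0,"az":0},
    {"tx":0.003,"ty":0,"tz":-0.2,"ax":0,"ay":0,"az":0},
    {"tx":0.003,"ty":0,"tz":-0.2,"ax":0,"ay":0,"az":0},
  ],
)

```text
t: 9.25
position: [0.6254, 0.0135, 0.2908]
orientation: [-1.271, 1.571, -0.171]
wrist_force: [0.5, -0.5, -2.9]
width: 0.0119
```

```bash
python3 chk.py p6
```

```text
jaw yaw 63.03437174484979 tin yaw -26.965628255150207 [0.62536349 0.01345289 0.29079771] -2.3213401878527264 0.011856931456066843 [ 0.46116566 -0.50167859 -2.92903276]
```

View pics/p6c.png

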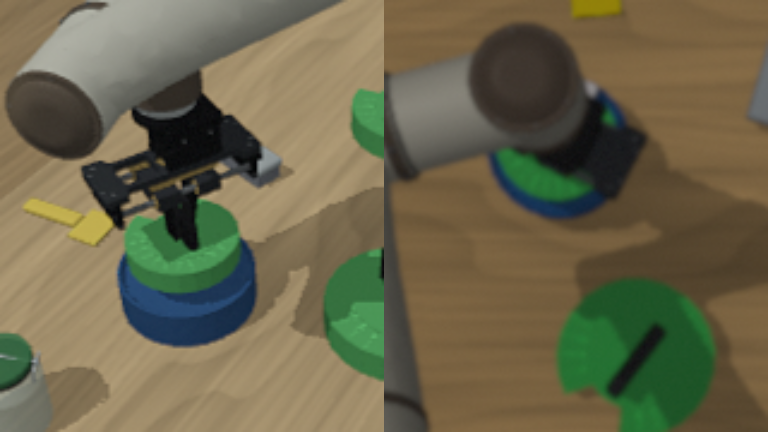

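The tin is concentric over the base, and in the top view the white key shows at crop (590,92), on the notch side. I'm lowering it slowly the last 30 mm.

Request:
play_rows(
  increments=[
    {"tx":0,"ty":0,"tz":-0.015,"ax":0,"ay":0,"az":0},
    {"tx":0,"ty":0,"tz":-0.035,"ax":0,"ay":0,"az":0},
    {"tx":0,"ty":0,"tz":-0.055,"ax":0,"ay":0,"az":0},
    {"tx":0,"ty":0,"tz":-0.075,"ax":0,"ay":0,"az":0},
    {"tx":0,"ty":0,"tz":-0.088,"ax":0,"ay":0,"az":0},
    {"tx":0,"ty":0,"tz":-0.095,"ax":0,"ay":0,"az":0},
    {"tx":0,"ty":0,"tz":-0.1,"ax":0,"ay":0,"az":0},
    {"tx":0,"ty":0,"tz":-0.1,"ax":0,"ay":0,"az":0},
  ],
)

```text
t: 10.35
position: [0.6254, 0.0135, 0.2609]
orientation: [-0.972, 1.57, 0.128]
wrist_force: [0.3, -0.3, -3.9]
width: 0.0116
```

```bash
python3 chk.py p7
```

```text
jaw yaw 63.03407468890624 tin yaw -26.965925311093763 [0.62538717 0.01346353 0.26092911] -2.321363204316545 0.011601942187654066 [ 0.33733146 -0.28371658 -3.92262795]
```

View pics/p7c.png

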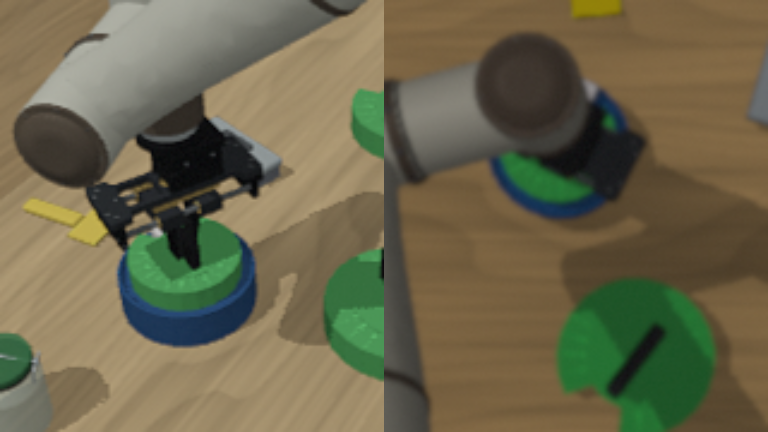

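The wrist force is still about −3.9 N, so the base isn't taking the weight yet. I'm easing down another 1.5 mm.

Request:
play_rows(
  increments=[
    {"tx":0,"ty":0,"tz":-0.001,"ax":0,"ay":0,"az":0},
    {"tx":0,"ty":0,"tz":-0.002,"ax":0,"ay":0,"az":0},
    {"tx":0,"ty":0,"tz":-0.003,"ax":0,"ay":0,"az":0},
    {"tx":0,"ty":0,"tz":-0.004,"ax":0,"ay":0,"az":0},
    {"tx":0,"ty":0,"tz":-0.005,"ax":0,"ay":0,"az":0},
    {"tx":0,"ty":0,"tz":-0.005,"ax":0,"ay":0,"az":0},
    {"tx":0,"ty":0,"tz":-0.005,"ax":0,"ay":0,"az":0},
    {"tx":0,"ty":0,"tz":-0.005,"ax":0,"ay":0,"az":0},
  ],
)

```text
t: 11.45
position: [0.6253, 0.0135, 0.2608]
orientation: [-1.297, 1.57, -0.196]
wrist_force: [-3.9, 1.3, 5.9]
width: 0.0118
```

The base now takes the load: wrist force Fz is +5.9 N and the TCP z is 0.2608, against 0.2607 expected for home. I'm releasing, then going straight up.

Request:
play_rows(
  increments=[
    {"tx":0,"ty":0,"tz":0.002,"ax":0,"ay":0,"az":0},
    {"tx":0,"ty":0,"tz":0.002,"ax":0,"ay":0,"az":0},
    {"tx":0,"ty":0,"tz":0.002,"ax":0,"ay":0,"az":0},
    {"tx":0,"ty":0,"tz":0.002,"ax":0,"ay":0,"az":0},
    {"tx":0,"ty":0,"tz":0.002,"ax":0,"ay":0,"az":0},
    {"tx":0,"ty":0,"tz":0.002,"ax":0,"ay":0,"az":0},
    {"tx":0,"ty":0,"tz":0.002,"ax":0,"ay":0,"az":0},
    {"tx":0,"ty":0,"tz":0.002,"ax":0,"ay":0,"az":0},
  ],
  fingers=1,
)

```text
t: 12.45
position: [0.6253, 0.0135, 0.2599]
orientation: [-0.649, 1.571, 0.451]
wrist_force: [0.7, -0.6, -1.0]
width: 0.0826
```

Request:
play_rows(
  increments=[
    {"tx":0,"ty":0,"tz":0.03,"ax":0,"ay":0,"az":0},
    {"tx":0,"ty":0,"tz":0.1,"ax":0,"ay":0,"az":0},
    {"tx":0,"ty":0,"tz":0.2,"ax":0,"ay":0,"az":0},
    {"tx":0,"ty":0,"tz":0.3,"ax":0,"ay":0,"az":0},
    {"tx":-0.1,"ty":0,"tz":0.38,"ax":0,"ay":0,"az":0},
    {"tx":-0.25,"ty":-0.2,"tz":0.45,"ax":0,"ay":0,"az":0},
    {"tx":-0.4,"ty":-0.4,"tz":0.48,"ax":0,"ay":0,"az":0},
    {"tx":-0.5,"ty":-0.6,"tz":0.5,"ax":0,"ay":0,"az":0},
  ],
)

```text
t: 13.45
position: [0.4898, -0.1392, 0.4081]
orientation: [-1.177, 1.568, -0.076]
wrist_force: [0.4, 0.1, 0.1]
width: 0.087
```

Request:
play_rows(
  increments=[
    {"tx":0,"ty":-0.1,"tz":0,"ax":0,"ay":0,"az":0},
    {"tx":0,"ty":-0.2,"tz":0,"ax":0,"ay":0,"az":0},
    {"tx":0,"ty":-0.3,"tz":0,"ax":0,"ay":0,"az":0},
    {"tx":0,"ty":-0.4,"tz":0,"ax":0,"ay":0,"az":0},
    {"tx":0,"ty":-0.45,"tz":0,"ax":0,"ay":0,"az":0},
    {"tx":0,"ty":-0.5,"tz":0,"ax":0,"ay":0,"az":0},
    {"tx":0,"ty":-0.5,"tz":0,"ax":0,"ay":0,"az":0},
    {"tx":0,"ty":-0.5,"tz":0,"ax":0,"ay":0,"az":0},
  ],
)

```text
t: 14.45
position: [0.4914, -0.2878, 0.4064]
orientation: [0.634, 1.571, 1.735]
wrist_force: [0.5, -0.2, 0.4]
width: 0.087
```

```bash
python3 chk.py p8; python3 - <<'E'
from fit import *
im=cv2.imread("pics/p8t.png")
print(fit_tin(im,(250,130,345,212),[.625,.0135,-.47],.045))
for c in("top","side"):
  for t in("green_tin","grey_tin","jar"): print(c,t,[np.round(w(c,d["xyz"]),3).tolist() for d in r.tip_of(c,t)])
E
```

```text
jaw yaw 63.05601242614367 tin yaw -26.943987573856333 [ 0.4914242  -0.28775129  0.40640709] -1.7956285778471897 0.08704326589910676 [ 0.49612054 -0.2438642   0.35016506]
(array([ 0.62611577,  0.01272805, -0.44800285]), np.float64(0.07367270876974173))
top green_tin [[0.373, -0.079, -0.002], [0.623, 0.017, 0.042], [0.54, -0.461, 0.001]]
top grey_tin [[0.509, 0.31, -0.002]]
top jar [[0.682, 0.268, -0.001]]
side green_tin [[0.541, -0.459, -0.003], [0.372, -0.077, 0.0], [0.626, 0.014, 0.048]]
side grey_tin [[0.507, 0.311, -0.002]]
side jar [[0.683, 0.268, -0.001]]
```

View pics/p8c.png

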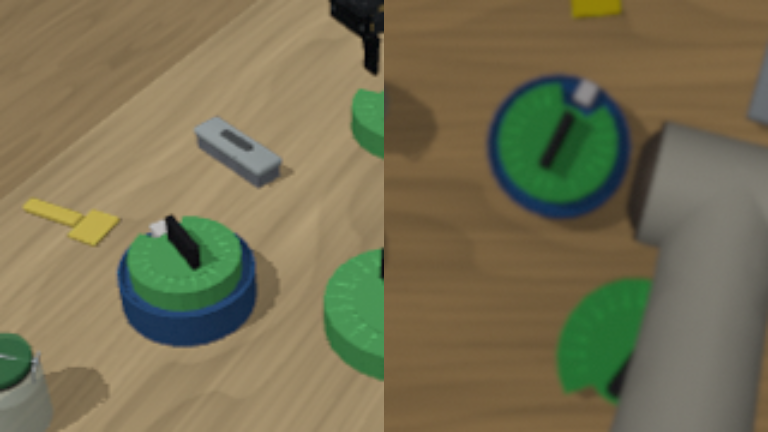

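The tin lies flat in the recess with the white key in its notch, at top crop (585,92). The grey tin and jar haven't moved, and the gripper is clear, so I'm handing in.

```bash
python3 -c "
from h import *
print(r.close_job(), r.observe()['t'])"
```

```text
the job is handed in; nothing more can be done
the job is handed in; nothing more can be done
```

The smallest green tin is stacked on the blue base with its notch over the white key. I released it there and handed the job in at about 15 s. I gripped it by the handle, turned it about −118°, and lowered it until the base took the weight (about 6 N upward), at the height expected for home.

**Last checks:**
- **Fit:** The pictures show the tin flat in the recess with the key in its notch. A fit to the top picture puts it within about 2 mm and 1.5° of the base. That fit is loose, because its error was higher than the base's own. The networks put the underside at z 42 mm (top camera) and 48 mm (side camera), against 45 mm expected; both are within their 4 mm accuracy.
- **Bystanders:** The grey tin and jar are where they were, to within network accuracy. The gripper was open and well clear.

One move call was refused for missing keys before anything moved, and I resent it.

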